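# Free the top tray for cleaning in the hall

## Task

Ready a key tray for cleaning: first prime the cleaner bottle by pressing its sprung nozzle cap all the way down and letting it come back up. Then peel the top tray off the sticky stack by its lug, lifting that corner first while the opposite corner still sits in the stack, and hold the tray up level, right way up, centred over the ribbed mat beside the bottle, about a hand's breadth or more above it. Finish still holding the tray there in the gripper, clear of everything else, and do not shift the diffuser, polish tin or candle.

Things in the scene. Friction and masses are not known exactly. Their poses are not given: they have to be found in the camera images.
- tray: Top tray, loose, grey plastic, 0.12 kg: 150 (x) x 120 (y) mm at the rim, 37 mm tall, walls flaring out, z up through its open side. Origin at its centre, level with the underside of four 7 mm tall rubber feet (x +-48, y +-34 mm). The feet cling to the tray below: each takes about 2 to 6 N to pull free and lets go once about 6 mm up. Its one lug is at its -x -y corner.
- tray_lug (a point): Centre of the top tray's grip lug, a flat bar 20 mm wide, 8 mm thick, pointing out of the -x -y corner along the diagonal and sticking out 34 mm, top flush with the rim. This point: 14 mm out from the corner, 110 mm from the tray's centre, 33 mm above the tray origin. Axes as the tray's. Pinch across its width from above; about 60 mm of free air below.
- tray_lug_corner (a point): Rim corner of the top tray at the lug (tray x -75, y -60, z 37 mm).
- tray_far_corner (a point): Rim corner of the top tray diagonally across from the lug (tray x 75, y 60, z 37 mm). The tray tips up about this corner, turning roughly about the far rim; with the lug corner some 30 mm up (tilt 0.2 rad) all feet are free or nearly so. The nest leaves only about 2 mm of sideways play.
- stack: Three more such trays nested into one another, fixed to the surface, the top tray nested in them with its rim 10 mm above theirs. Origin at the centre of the underside on the work surface; axes parallel to the top tray's at the start. The lugs of these trays point from the two far (+x) corners.
- stack_top (a point): Centre of the floor inside the stack's uppermost fixed tray, 34 mm above the surface, where the top tray's feet stand; axes as the stack's.
- station: Cleaning board, fixed, 150 (x) x 330 (y) x 5 mm, origin at the centre of its underside. White bottle of 62 mm diameter at y +90 mm, cap included 164 mm tall; square ribbed rubber mat 140 x 140 mm with centre at y -85 mm.
- nozzle_top (a point): Middle of the flat top of the bottle's nozzle cap, a round grey cap of 32 mm diameter with a short spout that points to the mat (station -y); 164 mm above the surface, moves with the cap.
- nozzle (a joint): Travel of the sprung cap, m: 0 up, 0.008 pressed fully home; needs 2.4 N to start and 7.2 N at the bottom, springs back by itself.
- mat_mid (a point): Centre of the mat's top, 9 mm above the surface; axes as the station's.
- diffuser: Bystander: amber glass reed diffuser, 68 mm diameter, 80 mm tall with sticks to 190 mm; origin at the centre of its underside.
- polish_tin: Bystander: flat round steel tin of shoe polish, 64 mm diameter, 23 mm tall, origin at the centre of its underside.
- candle: Bystander: white ceramic candle jar, 74 mm diameter, 60 mm tall, origin at the centre of its underside.

How it is judged:
On the way, in this order (a step that is already met when the one before it is completed fails the run):
1. the nozzle cap is pressed home (at least 6.5 of 8 mm) (value of joint nozzle above 0.0065 m), for 0.05 s.
2. the cap has come back up (within 1.5 mm) (value of joint nozzle below 0.0015 m), for 0.1 s.
3. the lug corner is lifted (rim corner 20 mm or more above its seat of 71 mm) by the fingers, while the opposite corner is still in the stack (less than 8 mm up) (z of tray_lug_corner in the frame of stack above 0.091 m and z of tray_far_corner in the frame of stack below 0.079 m and contact force between tray and the fingers above 1 N), for 0.05 s.
4. the tray is off the stack: its feet more than 40 mm above their seat (z of tray in the frame of stack_top above 0.04 m), for 0.1 s.
At the end, for the whole second after the job is handed in: The fingers hold the tray still (under 30 mm/s), right way up and level within 0.22 rad, its centre within 45 mm horizontally of the mat's centre and its feet at least 70 mm above the mat; tray and arm touch neither stack nor cleaning station, and the nozzle cap is up (horizontal distance between tray and mat_mid below 0.045 m and z of tray in the frame of mat_mid above 0.07 m and angle between tray's own z axis and vertical below 0.22 rad and contact force between tray and the fingers above 1 N and contact force between each of tray, the arm, the fingers and station below 0.1 N and contact force between tray and stack below 0.1 N and linear speed of tray below 0.03 m/s and value of joint nozzle below 0.0015 m); the arm keeps its last pose, push and grip.
It fails at once if a bystander (diffuser) is moved more than 25 mm or tipped (distance of diffuser from where it was at the start of the episode above 0.025 m or angle between diffuser's own z axis and vertical above 0.3 rad).
It fails at once if a bystander (polish_tin) is moved more than 25 mm or tipped (distance of polish_tin from where it was at the start of the episode above 0.025 m or angle between polish_tin's own z axis and vertical above 0.3 rad).
It fails at once if a bystander (candle) is moved more than 25 mm or tipped (distance of candle from where it was at the start of the episode above 0.025 m or angle between candle's own z axis and vertical above 0.3 rad).
It also fails if it takes over 61 s, if anything falls off the work surface, if the arm or the gripper's body presses on something with over 40 N, if the wrist force passes 120 N, or if a joint passes its speed limit or range.

## Robot

A 6-joint arm with a two-finger parallel gripper is mounted at the origin on the work surface. World frame = base frame: x ahead of the robot, y to its left, z up, the work surface at z = 0. Lengths are in m, angles in rad, forces in N, time in s.
With the tool pointing down it reaches from about 0.35 to 0.775 m from the base axis. Payload 7.3 kg.
Tool frame: the origin (TCP) lies at the centre of the arm's flange, where the gripper is bolted on; the fingertips stand 178 mm ahead of it and the grasp point (between the pads) lies 159 mm ahead of it (tip_extent is the distance from the TCP to the fingertips, in m); z points along the fingers, y is the line along which they close (so a half turn about z gives the same grasp; the last joint's range is limited). The gripper opens to 92 mm and grips with 3 to 60 N. Pads are 19 mm wide; open, the fingers measure 130 mm over their backs; the gripper's body (75 mm by 190 mm) begins 47 mm behind the grasp point.
Start: joints at [-1.434, 0.342, 1.524, -0, 1.275, -0.146], TCP at [0.147, -0.504, 0.405] pointing down, gripper open.
Joint ranges: [-2.53, 2.53], [-0.77, 2.02], [0.04, 2.7], [-1, 4.14], [0.28, 2.66], [-3.11, 3.11]. Speed limits (rad/s): [2.57, 2.57, 3.14, 3.14, 3.14, 3.14].

## Interface

Orientations are given as [roll, pitch, yaw] about the fixed x, y, z axes, in that order (R = Rz(yaw) Ry(pitch) Rx(roll)).
In Python, from cell import * gives the robot as it stands.
- The arm moves only by the tool arm_command, never from a script. Its arguments are lists of equal length, an entry for each row: "xyz": the shift along the world's x, y, z in mm, a list of three; "spin": the turn about the world's z in degrees. In form: {"xyz": [[tx, ty, tz], ...], "spin": [spin, ...]}. A call has 1 to 20 rows; each row shifts and turns the commanded pose from where the row before left it; what a row does not reach is not made up. A row lasts 1/10 s, in which the tool goes at most 50 mm and 8.59 degrees, less where a joint would pass 70% of its speed; a pose out of reach is approached as far as the arm can. A call with a gripper value outside its range is refused whole. "jaw" is the opening, from -1 (shut) to 1 (fully open), set as the call begins (left out, the last holds). The fingers move at their own pace and stop on an object; "squeeze" is the grip in N (left out, the last holds). Time passes only in rows, so rows that do not move let the fingers close. It gives the time, the measured TCP pose, the force, the opening and the grip force at its end, in the units of the state.
- observe(): the state, without advancing time (a new reading comes with each control period).
- read_camera(name): name is "scene" or "side" or "wrist"; returns a dict with "img" (480x640x3 uint8, red, green, blue), "depth" (480x640 float32, m along the optical axis (not along the pixel's ray), 0 where there is no reading), "fx", "fy", "cx", "cy" (pixels), "world_from_camera" (4x4, takes a point from camera to world coordinates). Camera axes: x right, y up, looking along -z (the intrinsics and any distortion apply to the point x, -y, -z); pixel columns grow to the right and rows downward; lengths in m; the calibration is good to about 2 mm. The wrist camera is an equidistant fisheye: a pixel r from the principal point sees the ray r / f radians off the axis. A picture is of the moment at which its call begins.
- hand_in(): hands the job in; it is judged then, once.
The state is a dict: "time": time; "qpos": joint angles; "qvel": joint speeds; "joint_efforts": joint torques, N m; "tool_pos": TCP position; "tool_rot": TCP orientation; "contact_force": force on the tool from outside, world axes, zero at the start; "torque": the same for the moment, N m; "opening": finger opening in m; "grip_force": force on a finger pad.
Only numpy, scipy, OpenCV 4.12 (cv2) and the standard library are available. Lean on these libraries where they do the work, as an engineer would, in place of code of your own. Each camera call takes 0.05 s, during which the arm holds its last target. There are 200 camera calls.

## Working session

There is one attempt and no reset: what is moved stays moved. The work goes in short steps, Python scripts to look and compute and a tool call to move; the robot and the scene stay as the last step left them, time stands still between calls to the robot, and variables do not carry over. Pictures are saved under pics/ and viewed, at most 10 in all, crops included, and the job is handed in when it is done.

Besides the shell and the picture viewer there is one more tool, called after "Emit:" as name(argument=value, ...), one argument or row to a line, values as JSON. arm_command: Moves the arm, as the interface text tells. Its arguments: {"type":"object","properties":{"xyz":{"type":"array","items":{"type":"array","items":{"type":"number"}}},"spin":{"type":"array","items":{"type":"number"}},"jaw":{"type":"number"},"squeeze":{"type":"number"}},"required":["xyz","spin"]}

```bash
mkdir -p pics
cat > h.py <<'E'
from cell import *
import numpy as np, cv2
def cam(n,save=None):
    c=read_camera(n)
    if save: cv2.imwrite('pics/'+save,c['img'][:,:,::-1])
    return c
def pts(c):
    v,u=np.mgrid[:480,:640]; d=c['depth']
    P=np.stack([(u-c['cx'])/c['fx']*d,-(v-c['cy'])/c['fy']*d,-d,np.ones_like(d)],-1)
    return (P@np.array(c['world_from_camera']).T)[...,:3]
E
python3 - <<'E'
from h import *
for n in('scene','side'):
    c=cam(n,n+'0.png'); np.savez(n+'0.npz',**c)
    print(n,np.round(c['world_from_camera'],3).tolist(),c['fx'],(c['depth']>0).mean(),[k for k in c])
print(observe())
E
```

```text
scene [[0.582, -0.594, 0.556, 1.228], [0.813, 0.418, -0.405, -0.423], [0.008, 0.687, 0.726, 1.001], [0.0, 0.0, 0.0, 1.0]] 487.94534120769987 0.996044921875 ['img', 'depth', 'fx', 'fy', 'cx', 'cy', 'world_from_camera']
side [[-0.98, 0.099, -0.173, 0.273], [-0.2, -0.478, 0.855, 1.375], [0.002, 0.873, 0.488, 0.884], [0.0, 0.0, 0.0, 1.0]] 570.7908860743299 0.9961848958333334 ['img', 'depth', 'fx', 'fy', 'cx', 'cy', 'world_from_camera']
{'time': 0.1, 'qpos': array([-1.43402179e+00,  3.42651238e-01,  1.52493600e+00,  1.41201329e-05,
        1.27539177e+00, -1.46021506e-01]), 'qvel': array([-0.00089228, -0.0018506 , -0.00196679, -0.00197831, -0.00120378,
        0.00087954]), 'joint_efforts': array([ 9.32306648e-04, -4.32004774e+01, -2.44695836e+01,  7.18101743e-02,
        5.25977102e-02, -5.88704552e-05]), 'tool_pos': array([ 0.14649229, -0.50401946,  0.40411016]), 'tool_rot': array([-3.14022301e+00, -2.15078558e-04,  2.82791779e-01]), 'contact_force': array([ 1.10778043, -0.19659203, -0.13321911]), 'torque': array([ 0.03484083,  0.00475662, -0.00991714]), 'grip_force': 0.0, 'opening': 0.0918509511642686}
```

View pics/scene0.png

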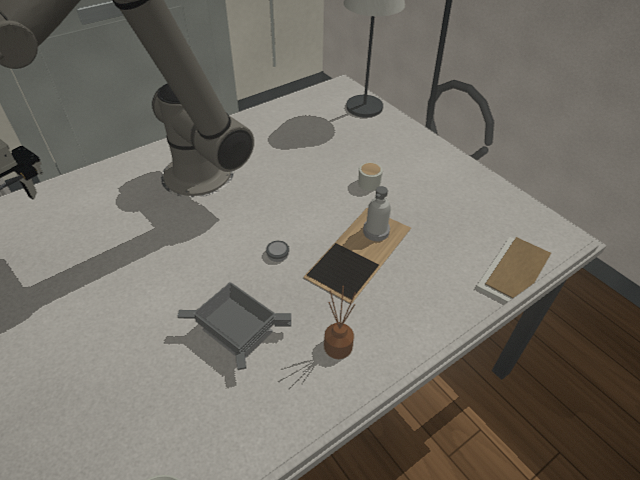

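View pics/side0.png

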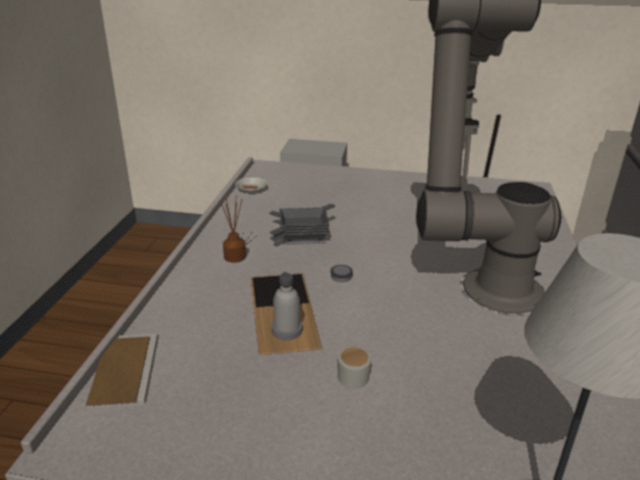

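Scene view: tray stack around (235,320) with lugs at (187,314), (285,320) and (240,362). Bottle cap is at (381,192), mat at (342,270), tin at (277,249), candle at (370,175) and diffuser at (339,340).

Run:
```python
from h import *
S=dict(np.load('scene0.npz')); P=pts(S); im=S['img']
crop=im[270:390,160:310]; cv2.imwrite('pics/crop.png',cv2.resize(crop[:,:,::-1],None,fx=5,fy=5,interpolation=2))
z=P[...,2]; print('table',np.median(z[380:460,60:200]))
def reg(r,zl,zh):
    v0,v1,u0,u1=r; m=np.zeros(z.shape,bool); m[v0:v1,u0:u1]=True
    return P[m&(z>zl)&(z<zh)]
for n,r,zl,zh in [('cap',(180,205,365,400),.155,.175),('tin',(235,265,262,295),.018,.03),('candle',(155,195,350,390),.05,.07),('diff',(310,360,320,360),.06,.09)]:
    q=reg(r,zl,zh); print(n,len(q),q.mean(0).round(4),q.min(0).round(3),q.max(0).round(3))
# mat
hsv=cv2.cvtColor(im,cv2.COLOR_RGB2HSV); m=(hsv[...,2]<60); m[:,:295]=0;m[:,390:]=0;m[:235]=0;m[310:]=0
n,l,st,ce=cv2.connectedComponentsWithStats(m.astype(np.uint8)); i=1+st[1:,4].argmax()
q=P[l==i]; print('mat',len(q),cv2.minAreaRect(np.float32(q[:,:2]*1000)),np.median(q[:,2]))
m=((hsv[...,1]>70)&(z<.02)).astype(np.uint8); m[:,:295]=0;m[:,420:]=0;m[:190]=0;m[310:]=0
n,l,st,ce=cv2.connectedComponentsWithStats(m); i=1+st[1:,4].argmax()
q=P[(l==i)]; print('board',len(q),cv2.minAreaRect(np.float32(q[:,:2]*1000)))
# tray points
q=reg((270,385,160,310),.05,.10)
h,e=np.histogram(q[:,2],bins=np.arange(.05,.1,.003)); print(list(zip(e.round(3),h)))
q=q[(q[:,2]>.066)]; print('tray',len(q),cv2.minAreaRect(np.float32(q[:,:2]*1000)))
```

```text
table 0.0017670278858483157
cap 123 [0.5435 0.2915 0.1634] [0.523 0.27  0.155] [0.557 0.313 0.169]
tin 337 [0.4481 0.023  0.0243] [ 0.414 -0.007  0.018] [0.478 0.055 0.029]
candle 343 [0.3654 0.4174 0.0612] [0.324 0.383 0.05 ] [0.402 0.457 0.07 ]
diff 317 [ 0.7787 -0.0225  0.0717] [ 0.749 -0.045  0.06 ] [0.801 0.01  0.09 ]
mat 2052 ((850.1680908203125, -143.28192138671875), (176.65733337402344, 924.20361328125), 42.6981315612793) 0.0112472985188658
board 1972 ((567.5426635742188, 210.61376953125), (152.82415771484375, 332.959228515625), 19.661821365356445)
[(np.float64(0.05), np.int64(279)), (np.float64(0.053), np.int64(235)), (np.float64(0.056), np.int64(116)), (np.float64(0.059), np.int64(215)), (np.float64(0.062), np.int64(297)), (np.float64(0.065), np.int64(155)), (np.float64(0.068), np.int64(200)), (np.float64(0.071), np.int64(396)), (np.float64(0.074), np.int64(149)), (np.float64(0.077), np.int64(9)), (np.float64(0.08), np.int64(0)), (np.float64(0.083), np.int64(0)), (np.float64(0.086), np.int64(0)), (np.float64(0.089), np.int64(0)), (np.float64(0.092), np.int64(0)), (np.float64(0.095), np.int64(0))]
tray 854 ((596.2792358398438, -191.00469970703125), (226.887939453125, 144.7011260986328), 23.275917053222656)
```

View pics/crop.png

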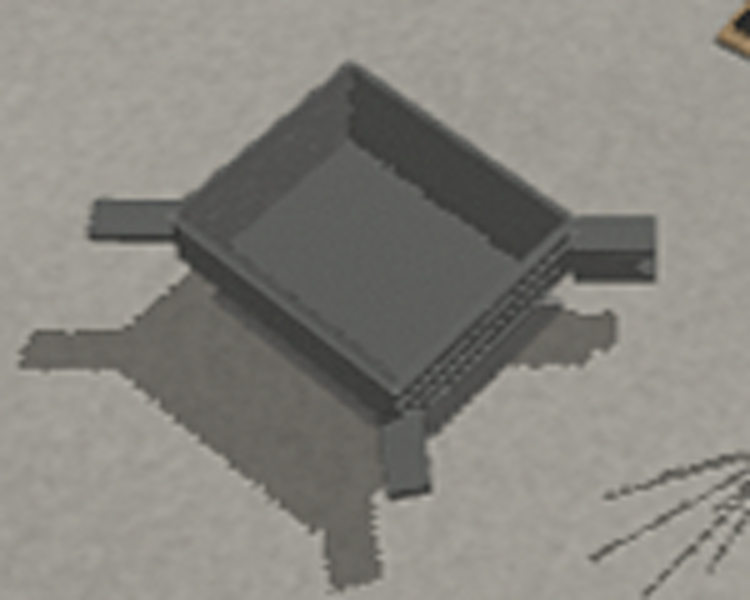

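The crop shows the single thin lug at left (crop 90–180, 200–240), level with the rim. The fixed trays' stacked lugs are at right (615,245) and bottom (405,455). So the left corner, at px (196,315.6), is the -x -y corner.

```bash
cat >> h.py <<'E'
def ray(c,u,v,z):
    M=np.array(c['world_from_camera']); d=M[:3,:3]@[(u-c['cx'])/c['fx'],-(v-c['cy'])/c['fy'],-1]; o=M[:3,3]
    return (o+d*(z-o[2])/d[2])[:2]
E
python3 - <<'E'
from h import *
S=dict(np.load('scene0.npz')); D=dict(np.load('side0.npz'))
px=np.array([[180,230],[400,388],[575,218],[350,65],[91,221]])/5-.4+[160,270]
w=np.array([ray(S,u,v,.071) for u,v in px])*1000; print(w.round(1))
A=np.array([[-75,-60],[75,-60],[75,60],[-75,60.]])
ac=A-A.mean(0); wc=w[:4]-w[:4].mean(0)
th=np.arctan2((ac[:,0]*wc[:,1]-ac[:,1]*wc[:,0]).sum(),(ac*wc).sum()); R=np.array([[np.cos(th),-np.sin(th)],[np.sin(th),np.cos(th)]])
c=w[:4].mean(0); print('tray',c.round(1),np.degrees(th),'res',(w[:4]-c-A@R.T).round(1)); ld=R@(A[0]/np.hypot(75,60)); print('lug',(c+110*ld).round(1),'tip',(c+130*ld).round(1),'dir deg',np.degrees(np.arctan2(ld[1],ld[0])))
# cap: dark pixels from both views, ray to z .158 mid
for n,C,(v0,v1,u0,u1) in (('s',S,(183,200,370,395)),('d',D,(268,292,274,300))):
    im=C['img'][v0:v1,u0:u1]; g=im.max(2); m=g<g.min()+40 if n=='x' else g<115
    ys,xs=np.nonzero(m); print(n,m.sum(),xs.min()+u0,xs.max()+u0,ys.min()+v0,ys.max()+v0, (ray(C,xs.mean()+u0,ys.min()+v0+ (4 if n=='s' else 4),.164)*1000).round(1))
P=pts(D); z=P[...,2]; q=P[265:295,270:305].reshape(-1,3); q=q[(q[:,2]>.157)&(q[:,2]<.18)]; print('cap side',len(q),q.mean(0),q.min(0),q.max(0))
P=pts(S); q=P[180:205,365:400].reshape(-1,3); q=q[(q[:,2]>.16)&(q[:,2]<.18)]; print('cap scene',len(q),q.mean(0),q.min(0),q.max(0))
E
```

```text
[[ 551.1 -262.7]
 [ 681.4 -221.6]
 [ 649.8 -111.6]
 [ 511.  -152.6]
 [ 523.1 -293.8]]
tray [ 598.3 -187.1] 17.397820739467218 res [[ 6.4  4.1]
 [-6.4  0.3]
 [-2.2 -4.2]
 [ 2.2 -0.3]]
lug [ 536.9 -278.4] tip [ 525.8 -295. ] dir deg -123.9423710064427
s 206 370 387 183 199 [525.1 297.8]
d 464 274 299 271 291 [536.5 297.3]
cap side 98 [0.53696179 0.30178331 0.16114722] [0.52268548 0.27978814 0.15715526] [0.55093747 0.31661703 0.16524325]
cap scene 96 [0.54192189 0.29350869 0.16511815] [0.52268264 0.2713301  0.1600683 ] [0.55671834 0.31287694 0.16875075]
```

Emit:
arm_command(
  xyz=[
    [28,16,0],
    [28,16,0],
    [28,16,0],
    [28,16,0],
    [28,16,0],
    [28,16,0],
    [28,16,0],
    [28,16,0],
    [28,16,0],
    [28,16,0],
    [28,16,0],
    [28,16,0],
    [28,16,0],
    [28,16,0],
    [0,0,0],
    [0,0,0],
  ],
  spin=[2.8,2.8,2.8,2.8,2.8,2.8,2.8,2.8,2.8,2.8,2.8,2.8,2.8,2.8,0,0],
)

```text
time: 1.7
tool_pos: [0.5387, -0.2798, 0.404]
tool_rot: [-3.14, 0.0, 0.968]
contact_force: [-1.0, -0.2, 0.1]
opening: 0.0916
grip_force: 0.0
```

Run:
```python
from h import *
c=cam('wrist','w1.png'); np.savez('w1.npz',**c); o=observe(); print(o['time'],o['tool_pos'],o['tool_rot'],o['contact_force'],(c['depth']>0).mean(),c['fx'],c['cx'],c['cy'],np.round(c['world_from_camera'],3).tolist())
```

```text
1.75 [ 0.53812394 -0.28029517  0.4042122 ] [-3.14039461e+00  4.79173105e-04  9.66592830e-01] [0.60553268 0.06618962 0.67750492] 0.9362955729166667 371.64829954431775 319.7879075893276 238.96653030365434 [[0.823, 0.549, 0.144, 0.575], [-0.567, 0.797, 0.207, -0.225], [-0.001, -0.252, 0.968, 0.385], [0.0, 0.0, 0.0, 1.0]]
```

View pics/w1.png

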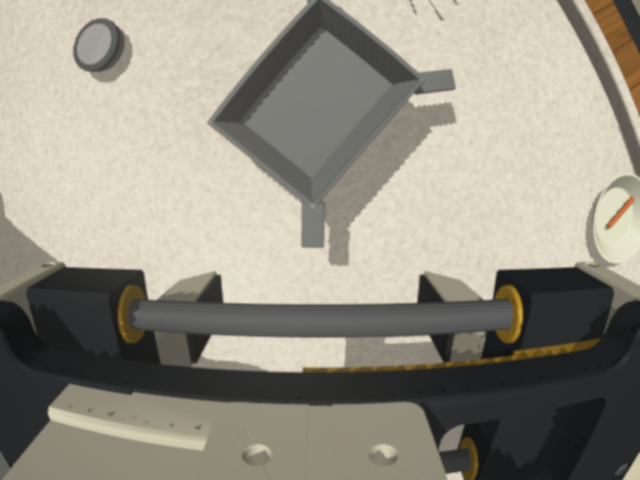

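Wrist view: the lug runs from its root at (314,204) to a tip edge at (302–324,247). Other rim corners are (210,122), (418,78) and the far one at (319,0).

```bash
cat >> h.py <<'E'
def fray(c,u,v,z):
    x,y=u-c['cx'],v-c['cy']; r=np.hypot(x,y); t=r/c['fx']
    d=np.array([np.sin(t)*x/r,-np.sin(t)*y/r,-np.cos(t)]); M=np.array(c['world_from_camera']); d=M[:3,:3]@d; o=M[:3,3]
    return (o+d*(z-o[2])/d[2])[:2]
E
python3 - <<'E'
from h import *
W=dict(np.load('w1.npz'))
g=W['img'].astype(int).sum(2); print([ (r,int(g[r,295],),np.nonzero(g[r,295:330]<430)[0][[0,-1]]+295) for r in (212,220,230,240)],[int(x) for x in g[236:256:2,313]])
for n,p in dict(root=(314,205),tip=(313,247),c2=(209,122),c3=(419,78),far=(319,0)).items(): print(n,(fray(W,*p,.071)*1000).round(1))
a=fray(W,314,208,.071);b=fray(W,313,247,.071); print(np.degrees(np.arctan2(*(b-a)[::-1])))
E
```

```text
[(212, 613, array([302, 329])), (220, 646, array([302, 329])), (230, 639, array([302, 323])), (240, 633, array([302, 323]))] [366, 368, 369, 368, 369, 390, 583, 645, 648, 650]
root [ 541.4 -264.6]
tip [ 519.4 -294.7]
c2 [ 509. -153.]
c3 [ 678.2 -223.4]
far [ 647.  -118.8]
-126.22555085937205
```

Emit:
arm_command(
  xyz=[
    [0,20,0],
    [0,36,0],
    [0,36,0],
    [0,36,0],
    [0,36,0],
    [0,36,0],
    [0,36,0],
    [0,36,0],
    [0,36,0],
    [0,36,0],
    [0,36,0],
    [0,36,0],
    [0,36,0],
    [0,36,0],
    [0,36,0],
    [0,36,0],
    [0,20,0],
    [0,0,0],
    [0,0,0],
  ],
  spin=[0,0,0,0,0,0,0,0,0,0,0,0,0,0,0,0,0,0,0],
  jaw=-1,
)

```text
time: 3.65
tool_pos: [0.5379, 0.2995, 0.4047]
tool_rot: [3.142, 0.001, 0.967]
contact_force: [-0.2, -1.0, 0.5]
opening: 0.0005
grip_force: 0.0
```

Run:
```python
from h import *
c=cam('wrist','w2.png'); np.savez('w2.npz',**c); o=observe(); print(o['time'],o['tool_pos'],o['tool_rot'])
```

```text
3.7 [0.53815404 0.29896421 0.40484637] [3.14144229e+00 6.56710191e-04 9.66143464e-01]
```

View pics/w2.png

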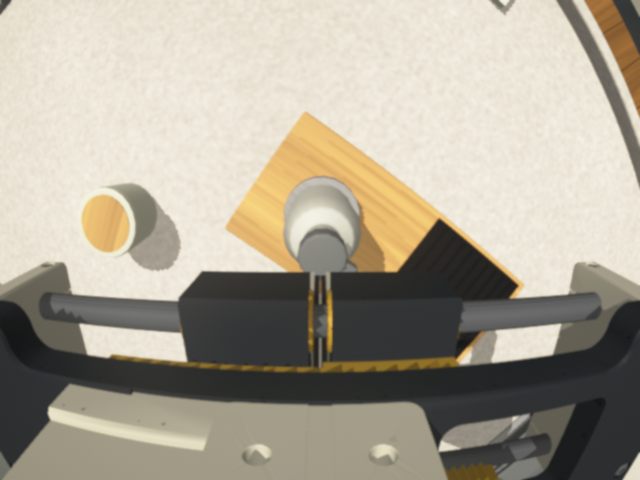

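The wrist view shows the cap at about (323,252) with a 24 px radius. The board corners are (306,113), (227,228) and (522,286).

Run:
```python
from h import *
W=dict(np.load('w2.npz'))
for n,p,z in [('cap',(323,252),.164),('capL',(299,252),.164),('capR',(347,252),.164),('b1',(306,113),.005),('b2',(227,228),.005),('b3',(522,286),.005),('m1',(438,219),.009),('m2',(519,287),.009)]: print(n,(fray(W,*p,z)*1000).round(1))
```

```text
cap [538.5 298.7]
capL [526.3 307.2]
capR [550.8 290.2]
b1 [581.2 388.4]
b2 [443.2 339. ]
b3 [688.8  82.1]
m1 [635.3 219.7]
m2 [683.4  86.4]
```

Emit:
arm_command(
  xyz=[
    [0,0,-20],
    [0,0,-20],
    [0,0,-16],
    [0,0,-4],
    [0,0,-3],
    [0,0,-3],
    [0,0,-3],
    [0,0,-2],
    [0,0,0],
    [0,0,0],
  ],
  spin=[0,0,0,0,0,0,0,0,0,0],
)

```text
time: 4.7
tool_pos: [0.5387, 0.2994, 0.335]
tool_rot: [3.14, -0.001, 0.967]
contact_force: [-2.0, -4.7, 6.4]
opening: 0.0004
grip_force: 3.3
```

Emit:
arm_command(
  xyz=[
    [0,0,-1],
    [0,0,-1],
    [0,0,-1],
    [0,0,-1],
    [0,0,0],
    [0,0,0],
  ],
  spin=[0,0,0,0,0,0],
)

```text
time: 5.3
tool_pos: [0.5385, 0.2993, 0.334]
tool_rot: [3.138, -0.003, 0.967]
contact_force: [-6.5, -6.6, 22.0]
opening: 0.0004
grip_force: 11.3
```

Emit:
arm_command(
  xyz=[
    [0,0,5],
    [0,0,10],
    [0,0,20],
    [0,0,20],
    [0,0,20],
    [0,0,0],
  ],
  spin=[0,0,0,0,0,0],
)

```text
time: 5.9
tool_pos: [0.5389, 0.3003, 0.4079]
tool_rot: [3.138, -0.006, 0.967]
contact_force: [0.6, 0.1, -0.1]
opening: 0.0005
grip_force: 0.0
```

Emit:
arm_command(
  xyz=[
    [0,-20,0],
    [0,-36,0],
    [-1,-36,0],
    [-1,-36,0],
    [-1,-36,0],
    [-1,-36,0],
    [-1,-36,0],
    [-1,-36,0],
    [-1,-36,0],
    [-1,-36,0],
    [-1,-36,0],
    [0,-36,0],
    [0,-36,0],
    [0,-36,0],
    [0,-36,0],
    [0,-36,0],
    [0,-20,0],
    [0,0,0],
    [0,0,0],
  ],
  spin=[0,-1.2,0,0,0,0,0,0,0,0,0,0,0,0,0,0,0,0,0],
  jaw=1,
)

```text
time: 7.8
tool_pos: [0.5296, -0.2797, 0.4039]
tool_rot: [-3.14, -0.001, 0.946]
contact_force: [-0.0, 0.9, 0.0]
opening: 0.0915
grip_force: 0.0
```

Emit:
arm_command(
  xyz=[
    [0,-1,-20],
    [0,0,-25],
    [0,0,-25],
    [0,0,-25],
    [0,0,-25],
    [0,0,-25],
    [0,0,-20],
    [0,0,-13],
    [0,0,0],
    [0,0,0],
  ],
  spin=[0,0,0,0,0,0,0,0,0,0],
)

```text
time: 8.8
tool_pos: [0.5299, -0.2806, 0.2274]
tool_rot: [3.141, -0.0, 0.947]
contact_force: [0.3, 0.4, -0.0]
opening: 0.0918
grip_force: 0.0
```

Run:
```python
from h import *
c=cam('wrist','w3.png'); np.savez('w3.npz',**c); o=observe(); print(o['time'],o['tool_pos'],o['tool_rot'],o['contact_force'])
```

```text
8.85 [ 0.53002908 -0.28086859  0.22791177] [ 3.13961478e+00 -1.36729376e-04  9.46585670e-01] [-0.60995531  0.02850331  0.9020599 ]
```

View pics/w3.png

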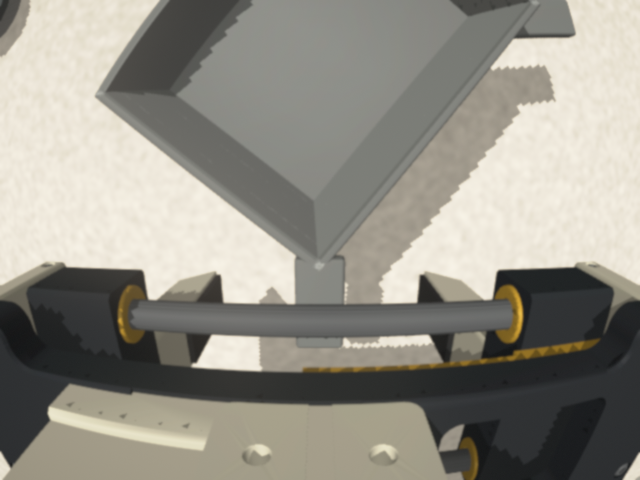

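The lug (u 295–344, tip v≈347) is centred between the open fingers, with the corner at (319,265). I'll close on it.

Emit:
arm_command(
  xyz=[
    [0,0,-1],
    [0,0,0],
    [0,0,0],
    [0,0,0],
    [0,0,0],
    [0,0,0],
    [0,0,0],
    [0,0,0],
    [0,0,0],
    [0,0,0],
  ],
  spin=[0,0,0,0,0,0,0,0,0,0],
  jaw=-1,
  squeeze=25,
)

```text
time: 9.85
tool_pos: [0.5295, -0.2811, 0.2257]
tool_rot: [3.142, 0.0, 0.946]
contact_force: [-0.2, -0.9, 0.5]
opening: 0.0198
grip_force: 25.0
```

Gripped at 20 mm. Now a slow peel: up 26 mm, with about 2 mm inward.

Emit:
arm_command(
  xyz=[
    [0,0,2],
    [0,0,2],
    [0,0,2],
    [0,0,2],
    [0,0,2],
    [0,0,2],
    [0,0,2],
    [0,0,2],
    [0,1,2],
    [0,0,2],
    [1,0,2],
    [0,0,2],
    [0,1,2],
    [0,0,0],
    [0,0,0],
  ],
  spin=[0,0,0,0,0,0,0,0,0,0,0,0,0,0,0],
)

```text
time: 11.35
tool_pos: [0.5304, -0.2793, 0.2518]
tool_rot: [3.141, 0.0, 0.946]
contact_force: [-0.1, 0.0, -1.1]
opening: 0.0195
grip_force: 25.0
```

Run:
```python
from h import *
c=cam('side'); cv2.imwrite('pics/s4.png',cv2.resize(c['img'][190:270,240:360,::-1],None,fx=6,fy=6,interpolation=2)); o=observe(); print(o['time'],o['tool_pos'],o['contact_force'],o['torque'])
c=cam('wrist','w4.png'); np.savez('w4.npz',**c)
```

```text
11.4 [ 0.53040089 -0.27926628  0.25174614] [ 0.10216798 -0.1042015  -1.27857379] [-0.13956752  0.06488818  0.00641323]
```

View pics/s4.png

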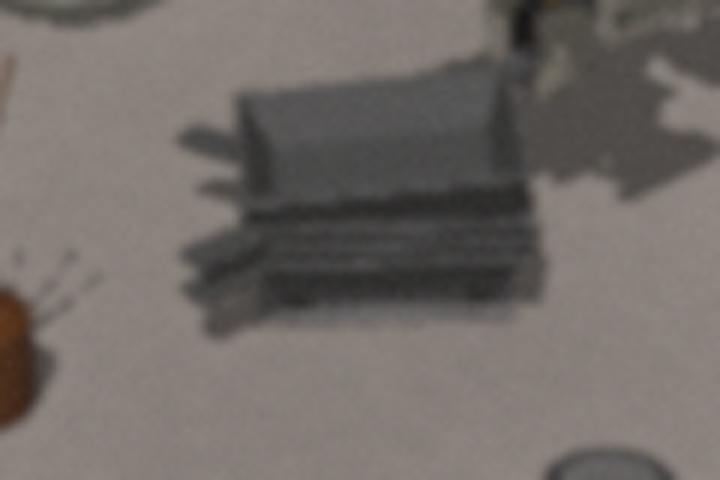

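The tray is tilted with its near (lug) side up. The force is only about the tray's weight, so I'll measure the tilt and the far corner from the wrist depth.

```bash
cat >> h.py <<'E'
def fpts(c):
    v,u=np.mgrid[:480,:640]; x,y=u-c['cx'],v-c['cy']; r=np.hypot(x,y)+1e-9; t=r/c['fx']
    k=np.tan(t)/r*c['depth']
    return (np.stack([x*k,-y*k,-c['depth'],np.ones_like(k)],-1)@np.array(c['world_from_camera']).T)[...,:3]
def floor(c,lo,hi,uv=(320,110)):
    P=fpts(c)[60:150,270:390].reshape(-1,3); P=P[(P[:,2]>lo)&(P[:,2]<hi)]
    for _ in range(6):
        m=P.mean(0); n=np.linalg.svd(P-m,full_matrices=False)[2][2]; n*=np.sign(n[2]); e=abs((P-m)@n); P=P[e<max(.0015,1.5*np.median(e))]
    return m,n,len(P)
E
python3 - <<'E'
from h import *
for f in('w3','w4'):
    c=dict(np.load(f+'.npz')); m,n,k=floor(c,.02,.15); l=np.array([-.585,-.811])
    print(f,k,m.round(4),n.round(4),'tilt',np.arccos(n[2]),'slope along lug',-(n[:2]@l)/n[2])
E
```

```text
w3 8274 [ 0.5806 -0.212   0.0447] [-8.000e-04  2.210e-02  9.998e-01] tilt 0.02209232126017403 slope along lug 0.017414044669985005
w4 8280 [ 0.5818 -0.2099  0.0617] [0.0727 0.0904 0.9932] tilt 0.11626082361263965 slope along lug 0.11662110524237866
```

View pics/w4.png

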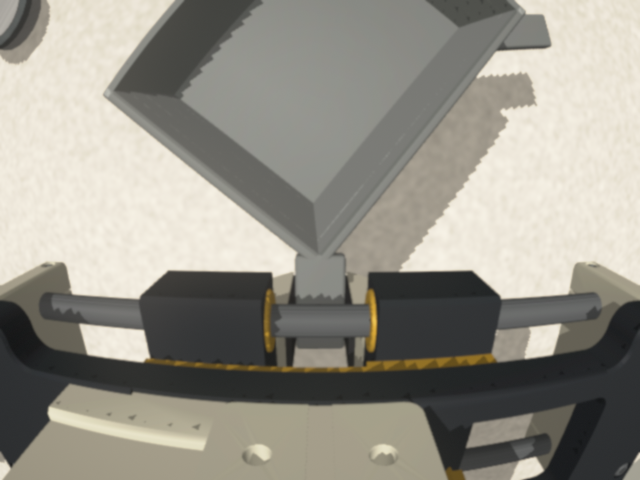

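Slope is about 0.10–0.11 rad, the lug corner about 24 mm up and the far corner about 4–5 mm up, with all feet free. I'll dip 2 mm briefly for margin, then grip harder and lift.

Emit:
arm_command(
  xyz=[
    [0,0,-1],
    [0,0,-1],
    [0,0,0],
    [0,0,0],
    [0,0,0],
  ],
  spin=[0,0,0,0,0],
  squeeze=45,
)

```text
time: 11.95
tool_pos: [0.5305, -0.2792, 0.2497]
tool_rot: [3.142, 0.0, 0.946]
contact_force: [-0.2, 0.2, -0.1]
opening: 0.0194
grip_force: 45.0
```

Emit:
arm_command(
  xyz=[
    [0,0,2],
    [0,0,4],
    [0,0,6],
    [0,0,8],
    [0,0,10],
    [0,0,10],
    [0,0,10],
    [0,0,10],
    [0,0,10],
    [0,0,10],
    [0,0,10],
    [0,0,10],
    [0,0,10],
    [0,0,6],
    [0,0,2],
    [0,0,0],
    [0,0,0],
  ],
  spin=[0,0,0,0,0,0,0,0,0,0,0,0,0,0,0,0,0],
)

```text
time: 13.65
tool_pos: [0.5304, -0.2791, 0.3673]
tool_rot: [-3.141, 0.0, 0.946]
contact_force: [-0.3, 1.4, -0.8]
opening: 0.0191
grip_force: 45.0
```

Run:
```python
from h import *
c=cam('wrist'); m,n,k=floor(c,.05,.3); l=np.array([-.585,-.811]); o=observe()
print(o['time'],o['tool_pos'],o['contact_force'],o['torque'],k,m.round(4),n.round(4),np.arccos(n[2]),-(n[:2]@l)/n[2])
```

```text
13.7 [ 0.53043598 -0.2790973   0.36715856] [-0.5233072  -0.19032866 -1.2769777 ] [-0.13761644 -0.01088243 -0.01056177] 8262 [ 0.5817 -0.2097  0.1773] [0.0728 0.09   0.9933] 0.1160211390298854 0.1163608525409388
```

Tilt holds steady at 0.116 rad. Tray centre is about (0.596,-0.188), so I carry +318 mm in y.

Emit:
arm_command(
  xyz=[
    [0,6,0],
    [0,12,0],
    [0,18,0],
    [0,20,0],
    [0,20,0],
    [0,20,0],
    [0,20,0],
    [0,20,0],
    [0,20,0],
    [0,20,0],
    [0,20,0],
    [0,20,0],
    [0,20,0],
    [0,20,0],
    [0,20,0],
    [0,18,0],
    [0,14,0],
    [0,8,0],
    [0,2,0],
    [0,0,0],
  ],
  spin=[0,0,0,0,0,0,0,0,0,0,0,0,0,0,0,0,0,0,0,0],
)

```text
time: 15.7
tool_pos: [0.5304, 0.039, 0.3677]
tool_rot: [3.141, 0.0, 0.946]
contact_force: [-0.2, 0.2, -1.0]
opening: 0.0192
grip_force: 45.0
```

Emit:
arm_command(
  xyz=[
    [0,0,0],
    [0,0,0],
    [0,0,0],
    [0,0,0],
    [0,0,0],
  ],
  spin=[0,0,0,0,0],
)

```text
time: 16.2
tool_pos: [0.5305, 0.0386, 0.3677]
tool_rot: [3.142, 0.0, 0.946]
contact_force: [-0.5, -0.3, -1.5]
opening: 0.0193
grip_force: 45.0
```

Run:
```python
from h import *
c=cam('wrist'); m,n,k=floor(c,.05,.3); o=observe()
print(o['time'],o['tool_pos'],o['contact_force'],o['torque'],k,m.round(4),n.round(4),np.arccos(n[2]))
S=cam('scene','s9.png')
```

```text
16.25 [0.53052371 0.03871206 0.36773025] [ 0.93456645 -0.21537262 -0.83751081] [-0.13246348  0.01353517  0.03815336] 8276 [0.582  0.108  0.1777] [0.0721 0.0911 0.9932] 0.11648627509886587
```

View pics/s9.png

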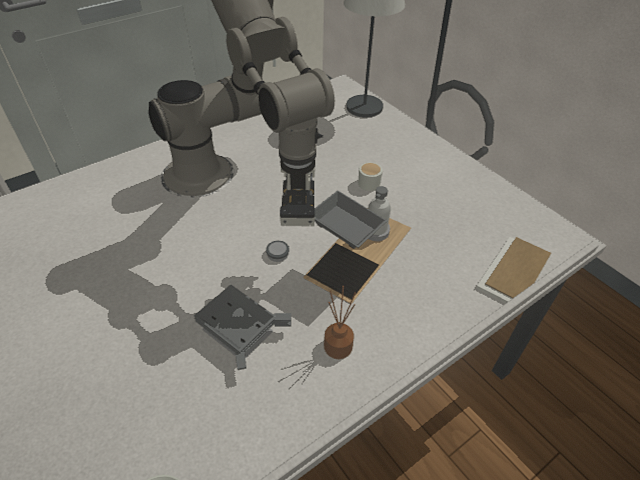

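The tray hangs at (350,220), above and clear of the bottle (apparent overlap is perspective). The stack is left in place at (235,320), and the tin, candle and diffuser haven't moved. Handing in.

```bash
python3 -c "
from cell import *
print(hand_in())"
```

```text
the job is handed in; nothing more can be done
None
```

I've handed the job in with the tray held still over the mat, tilted about 0.12 rad and roughly 150 mm above it; the nozzle was primed and the lug corner peeled first. No verdict came back, and the 4–5 mm far-corner rise during the peel (limit 8 mm) is my estimate from the wrist depth image.

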